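# Load the mould plate and run the carriage home to the wax nozzle

## Robot

A 7-joint arm with a two-finger parallel gripper is mounted at the origin on the work surface. World frame = base frame: x ahead of the robot, y to its left, z up, the work surface at z = 0. Lengths are in m, angles in rad, forces in N, time in s.
With the tool pointing down it reaches from about 0.35 to 0.9 m from the base axis. Payload 8.1 kg.
Tool frame: the origin (TCP) lies at the very end of the fingers, on their centre line; the grasp point (between the pads) lies r.hold_point_z behind it (r.hold_point_z is the distance from the TCP to the grasp point, in m); z points along the fingers, y is the line along which they close (so a half turn about z gives the same grasp; the last joint's range is limited). The gripper opens to 85 mm and grips with 20 to 120 N. Pads are 22 mm wide; open, the fingers measure 114 mm over their backs; the gripper's body (76 mm by 85 mm) begins 54 mm behind the grasp point. The pads swing forward as they close: fully open they stand 13 mm farther back than shut.
Start: joints at [-1.45, 0.434, 0.025, 1.573, -0.012, 1.134, -0.075], TCP at [0.139, 0.609, 0.231] pointing down, gripper open.
Joint ranges: [-2.62, 2.62], [-0.44, 2.09], [-1.27, 1.32], [0.08, 2.57], [-1.32, 4.46], [0.12, 2], [-2.74, 2.74]. Speed limits (rad/s): [2.22, 2.22, 3.01, 3.01, 3.14, 3.14, 3.14].

## Interface

Orientations are given as [roll, pitch, yaw] about the fixed x, y, z axes, in that order (R = Rz(yaw) Ry(pitch) Rx(roll)).
In Python, from cell import status, snapshot, r, models gives the robot as it stands. The module is installed in compiled form; this text tells all that it offers.
- The arm moves only by the tool apply_moves, never from a script. Its argument "plan" is text: rows parted by semicolons, each of 7 numbers parted by spaces: the shift along the tool's x, y, z scaled (see below), then the turn, a rotation vector about the tool's x, y, z scaled (see below), then the closure, from 0 (fully open) to 1 (shut). A call has 1 to 12 rows; each row shifts and turns the commanded pose from where the row before left it, along the tool's axes as they then stand; what a row does not reach is not made up. The controller multiplies each number of a shift by 0.75 m and each number of a turn by 180 degrees. A row lasts 1/12 s, in which the tool goes at most 41.7 mm and 7.16 degrees, less where a joint would pass 70% of its speed; a pose out of reach is approached as far as the arm can. A call with a number of a shift or a turn outside -1 to 1 is refused whole. A call with a gripper value outside its range is refused whole. The fingers move at their own pace and stop on an object; "squeeze" is the grip in N (left out, the last holds). Time passes only in rows, so rows that do not move let the fingers close. It gives the time, the measured TCP pose, the force, the opening and the grip force at its end, in the units of the state.
- status.read_state(): the state, without advancing time (a new reading comes with each control period).
- snapshot(name): name is "scene" or "top" or "wrist"; returns a dict with "color" (400x640x3 uint8, red, green, blue), "K" (3x3 intrinsics, pixels), "R" (3x3) and "t" (3): a world point X has camera coordinates R X + t. Camera axes: x right, y down, z forward; pixel columns grow to the right and rows downward; lengths in m; the calibration is good to about 2 mm. A picture is of the moment at which its call begins. There is no depth.
- r.finish_job(): hands the job in; it is judged then, once.
Trained networks look in the newest picture that a camera, given by its name, has taken for a name from the list of things; names that differ only in an ending like _2 or _b are one class to them, and where a whole thing is asked for, a point or a joint stands for the part that bears it (a point fixed in the world has none). Each returns a list of dicts, best first, with "p" (0 to 1); they miss things now and then, are a little off and sometimes report something else, mostly with a low value. They report only what shows in the picture. A call takes as long as a camera call. They do not tell look-alikes from the thing itself.
- models.find_in(target, camera): "rect" ([left, top, right, bottom] in pixels, round what is visible of it).
The state is a dict: "t": time; "qpos": joint angles; "joint_vel": joint speeds; "tau": joint torques, N m; "ee_pos": TCP position; "ee_rot": TCP orientation; "wrist_force": force on the tool from outside, world axes, zero at the start; "moment": the same for the moment, N m; "finger_gap": opening from 0.0 (shut) to 1.0 (fully open); "grasp_force": force on a finger pad.
Only numpy, scipy, OpenCV 4.12 (cv2) and the standard library are available. Lean on these libraries where they do the work, as an engineer would, in place of code of your own. Each camera call takes 0.05 s, during which the arm holds its last target. There are 200 camera calls.

## Task

First draw the wax injector's carriage back against its red loading stop. Then slide the brass plate out over the front edge of the wooden rack until you can grip its sides, and lay it flat on the blue mould between the steel cheeks, its front end flush with the mould's nozzle end and its other end sticking out at the back, and let go. Finally push the carriage fully home to the nozzle with the plate still in place, leaving the other things on the bench where they are.

Things in the scene. Friction and masses are not known exactly. Their poses are not given: they have to be found in the camera images.
- injector: Fixed wax injector; origin on the table under its slide. +y is the slide direction, from the red loading stop (y -112 mm, 28 mm high) to the brass nozzle and grey cabinet (170 x 170 mm, front face at y +165 mm; top 267 mm up). A fixed black clamp foot, 50 mm across, underside 93 mm above the table, hangs over x 0, y +90 mm. With the carriage at 0 the mould centre is at x 0, y -60 mm.
- carriage (a joint): Carriage position on the slide, m: 0 = back against the loading stop, 0.15 = fully home, the mould against the nozzle. About 2.5 N of dry friction plus light damping; it stays where it is left, with no spring or detent.
- mould_top (a point): Top centre of the blue mould (66 mm across the slide, 90 along it) fixed in the carriage, 60 mm above the table. Axes as the injector's (+y to the nozzle). Steel cheeks at both sides: inner faces x -34 and +34 mm, y -25 to +45, 8 mm above the mould top. Ends are open; past the end away from the nozzle it is free down to 28 mm above the table.
- handle (a point): Centre of a black upright round handle on the carriage's near side: 26 mm diameter, from 48 to 98 mm above the table; this point is 85 mm above the table. It lies at x -85, y -20 mm from mould_top and pulls or pushes the carriage.
- rack: Wooden rack fixed to the table, 170 mm (x) x 82 mm (y), origin on the table under its centre. The plate lies on two ledges 45 mm up; the groove between them is 40 mm wide, floor 20 mm up, open at both ends. Side guides (inner faces y -32, +32 mm, tops 53 mm up) block a grip on the plate's sides inside the rack. Front end = -x, towards the robot. The plate slides freely along x, both ways.
- plate: Loose flat brass-coloured plate, 130 mm (its x) x 60 mm (its y) x 5 mm, about 75 to 150 g. Origin at the centre of its underside. Starts flat in the rack, x along the rack's x, wholly inside the rack's length.
- tin: Bystander: round blue tin, 76 mm across, 36 mm high; origin under its centre.
- spare_mould: Bystander: black and red rubber mould, 70 x 100 x 28 mm; origin under its centre.
- wax_tree: Bystander: teal wax tree on a black rubber foot, 90 mm across, 132 mm high; origin under its centre.
- tub: Bystander: white tub of teal wax pieces, 110 x 160 x 45 mm; origin under its centre.
- dish: Bystander: black dish, 120 mm across, 22 mm high; origin under its centre.
- sprue_block: Bystander: dark green wax block with two upright stubs, 90 x 60 x 72 mm; origin under its centre.
- file: Bystander: hand tool with a green handle, 170 mm long, lying on the table, nearer the robot than the rack.
There are look-alikes about, which are no part of the job. There is more than one size of the plate; the one meant has the size given above.

How it is judged:
By the outcome, as a careful person would: the job done as asked, in the order asked, and still so for the second after the job is handed in, with the robot touching nothing.
It also fails if it takes over 64 s, if anything falls off the work surface, if the arm or the gripper's body presses on something with over 40 N, if the wrist force passes 120 N, or if a joint passes its speed limit or range.

## Working session

There is one attempt and no reset: what is moved stays moved. The work goes in short steps, Python scripts to look and compute and a tool call to move; the robot and the scene stay as the last step left them, time stands still between calls to the robot, and variables do not carry over. Pictures are saved under pics/ and viewed, at most 10 in all, crops included, and the job is handed in when it is done.

Besides the shell and the picture viewer there is one more tool, called after "Emit:" as name(argument=value, ...) on one line, values as JSON. apply_moves: Moves the arm, as the interface text tells. Shifts and turns lie within -1 to 1; 1 stands for 0.75 m of shift or 180 degrees of turn. Its arguments: {"type":"object","properties":{"plan":{"type":"string"},"squeeze":{"type":"number"}},"required":["plan"]}

```bash
mkdir -p pics
python3 - <<'E'
from cell import status,snapshot,r,models
import cv2,numpy as np
s=status.read_state();print({k:np.round(v,3).tolist() for k,v in s.items()},r.hold_point_z)
for n in("scene","top"):
    d=snapshot(n);cv2.imwrite(f"pics/{n}0.png",d["color"][:,:,::-1]);print(n,d["K"].round(1).tolist(),d["R"].round(3).tolist(),d["t"].round(3).tolist())
    for o in("injector","carriage","mould_top","handle","rack","plate","tin","spare_mould","wax_tree","tub","dish","sprue_block","file"):
        print(o,[(np.round(q["rect"]).astype(int).tolist(),round(q["p"],2)) for q in models.find_in(o,n)[:3]])
E
```

```text
{'t': 0.0, 'qpos': [-1.45, 0.435, 0.025, 1.574, -0.012, 1.134, -0.075], 'joint_vel': [0.001, -0.001, 0.001, 0.0, -0.0, -0.0, -0.001], 'tau': [-0.0, -67.047, 1.025, -31.62, 0.016, 0.013, 0.0], 'ee_pos': [0.139, 0.609, 0.231], 'ee_rot': [-3.14, 0.0, 2.918], 'wrist_force': [0.084, 0.505, 0.164], 'moment': [0.027, -0.031, -0.015], 'grasp_force': 0.0, 'finger_gap': 1.001} 0.0187
scene [[477.6, 0.0, 320.1], [0.0, 477.6, 196.8], [0.0, 0.0, 1.0]] [[-0.762, 0.647, 0.019], [0.329, 0.413, -0.849], [-0.557, -0.641, -0.528]] [0.48, -0.073, 1.55]
injector [([299, 191, 523, 354], 0.96)]
carriage [([336, 214, 388, 271], 0.7), ([209, 136, 239, 181], 0.3)]
mould_top [([336, 212, 391, 271], 0.72)]
handle [([334, 212, 391, 274], 0.81)]
rack [([242, 167, 308, 207], 0.66)]
plate [([283, 212, 304, 230], 0.71), ([250, 172, 293, 191], 0.64), ([290, 164, 314, 172], 0.55)]
tin [([332, 212, 393, 272], 0.75)]
spare_mould [([238, 223, 284, 260], 0.65)]
wax_tree [([212, 134, 241, 179], 0.88)]
tub [([510, 257, 515, 269], 0.46)]
dish [([196, 200, 242, 228], 0.79)]
sprue_block [([266, 131, 294, 160], 0.79)]
file [([3
[... 223 characters left out ...]
tor [([91, 141, 308, 221], 0.83), ([330, 231, 342, 294], 0.42)]
carriage [([227, 162, 271, 221], 0.94)]
mould_top [([231, 165, 265, 219], 0.9)]
handle [([233, 165, 265, 220], 0.75)]
rack [([374, 161, 409, 229], 0.86)]
plate [([325, 170, 356, 196], 0.82), ([382, 166, 404, 217], 0.8), ([405, 244, 440, 275], 0.64)]
tin [([246, 235, 274, 266], 0.86), ([365, 104, 411, 147], 0.43), ([149, 241, 214, 282], 0.18)]
spare_mould [([306, 118, 345, 148], 0.66)]
wax_tree [([448, 162, 494, 198], 0.95)]
tub [([150, 237, 217, 283], 0.95)]
dish [([365, 104, 412, 150], 0.73)]
sprue_block [([458, 247, 487, 284], 0.92), ([381, 167, 405, 218], 0.69), ([447, 161, 494, 196], 0.6)]
file [([330, 232, 339, 294], 0.73)]
```

Run:
```python
import cv2
a=cv2.imread("pics/top0.png");cv2.imwrite("pics/topz.png",cv2.resize(a[90:310,80:510],(800,409),interpolation=cv2.INTER_CUBIC))
```

```text
(no output)
```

View pics/topz.png

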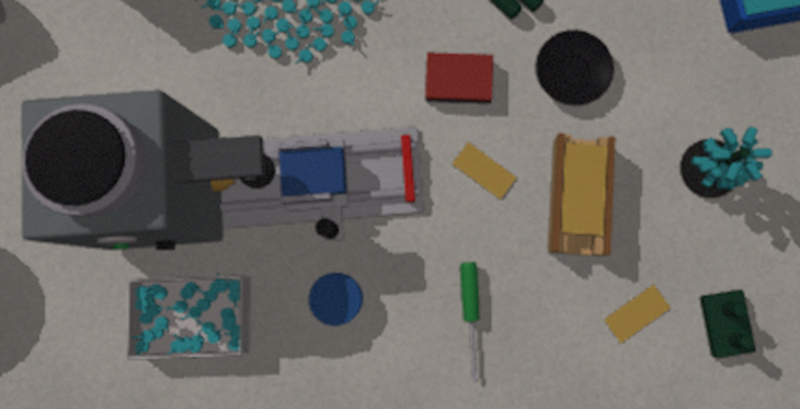

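View pics/scene0.png

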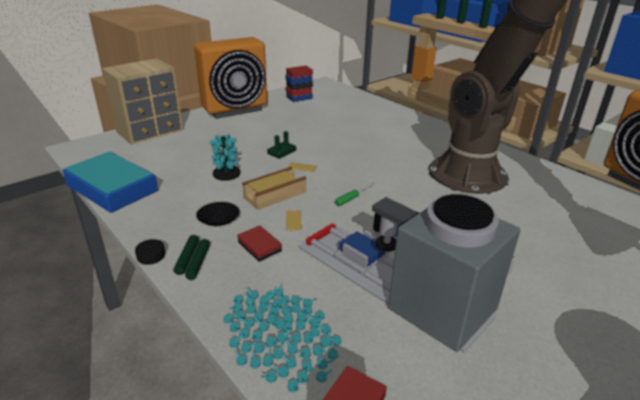

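The top view shows the plate in the rack at top px (393,190). Look-alikes are the smaller loose plates on the table at (340,182) and (423,258). The one in the rack fits the description. The blue mould is at (248,182), the red stop at (299,181), and the handle at (256,213).

```bash
cat > h.py <<'E'
from cell import status,snapshot,r,models
import cv2,numpy as np
def w(d,px,z):
    px=np.atleast_2d(px).astype(float);q=np.c_[px,np.ones(len(px))]@np.linalg.inv(d["K"]).T@d["R"]
    c=-d["R"].T@d["t"];return c+q*((z-c[2])/q[:,2])[:,None]
def proj(d,X):
    q=(np.atleast_2d(X)@d["R"].T+d["t"])@d["K"].T;return q[:,:2]/q[:,2:]
def seg(d,lo,hi,box,z,name):
    h=cv2.cvtColor(d["color"],cv2.COLOR_RGB2HSV);m=cv2.inRange(h,np.array(lo),np.array(hi))
    k=np.zeros_like(m);l,t,R,b=box;k[t:b,l:R]=m[t:b,l:R]
    n,lab,st,_=cv2.connectedComponentsWithStats(k)
    i=1+np.argmax(st[1:,4]);c=max(cv2.findContours((lab==i).astype(np.uint8),0,1)[0],key=cv2.contourArea)
    P=w(d,c.reshape(-1,2),z)[:,:2].astype(np.float32);R=cv2.minAreaRect(P*1000)
    print(name,"c",np.round(R[0],1),"size",np.round(R[1],1),"ang",round(R[2],1),"px",st[i].tolist(),"ctr",w(d,c.reshape(-1,2),z).mean(0).round(4));return cv2.boxPoints(R)
E
python3 - <<'E'
from h import *
d=snapshot("top")
b=seg(d,(105,100,40),(125,255,255),(225,155,280,215),.06,"mould");print(b)
b=seg(d,(0,150,80),(8,255,255),(285,150,315,210),.028,"stop");print(b)
seg(d,(0,0,0),(180,255,45),(245,203,268,222),.098,"handle")
b=seg(d,(18,120,60),(28,255,255),(370,155,415,225),.05,"plate");print(b)
seg(d,(18,100,60),(28,255,255),(320,160,360,200),.005,"loose1")
h=cv2.cvtColor(d["color"],cv2.COLOR_RGB2HSV);print(h[190,[377,379,381,385,393,400,405,408]].tolist(),h[[215,219,222,225],393].tolist())
print("rack box",w(d,[[374,161],[409,229],[377,229]],.053).round(3).tolist())
E
python3 - <<'E'
import cv2
a=cv2.imread("pics/top0.png");cv2.imwrite("pics/rack.png",cv2.resize(a[150:240,215:425],(800,343),interpolation=cv2.INTER_CUBIC))
E
```

```text
mould c [585.6 100.2] size [66.3 90.3] ang 5.7 px [230, 169, 36, 26, 825] ctr [0.5862 0.0995 0.06  ]
[[548.1937   141.91501 ]
 [557.1168    52.023796]
 [623.1039    58.574036]
 [614.1808   148.46524 ]]
stop c [598.7 -33.1] size [95.1 12.5] ang 5.8 px [296, 163, 7, 35, 151] ctr [ 0.5972 -0.033   0.028 ]
[[550.7821   -31.659805]
 [552.0448   -44.094955]
 [646.67957  -34.485123]
 [645.4169   -22.049973]]
handle c [502.1  69.6] size [22.6 27.9] ang 0.8 px [250, 208, 12, 10, 94] ctr [0.502  0.0695 0.098 ]
plate c [ 568.5 -286.8] size [ 61.8 132.8] ang 86.7 px [381, 166, 26, 51, 1140] ctr [ 0.568 -0.287  0.05 ]
[[ 500.3717  -313.80524]
 [ 632.9829  -321.50342]
 [ 636.56226 -259.8451 ]
 [ 503.95105 -252.14691]]
loose1 c [ 600.2 -145.7] size [89.6 40.5] ang 53.3 px [324, 167, 33, 30, 459] ctr [ 0.6006 -0.1455  0.005 ]
[[16, 111, 106], [13, 152, 97], [13, 145, 100], [20, 151, 144], [20, 153, 143], [20, 155, 146], [20, 150, 100], [12, 151, 101]] [[21, 145, 128], [17, 116, 101], [16, 119, 101], [16, 118, 149]]
rack box [[0.648, -0.234, 0.053], [0.468, -0.325, 0.053], [0.467, -0.242, 0.053]]
```

View pics/rack.png

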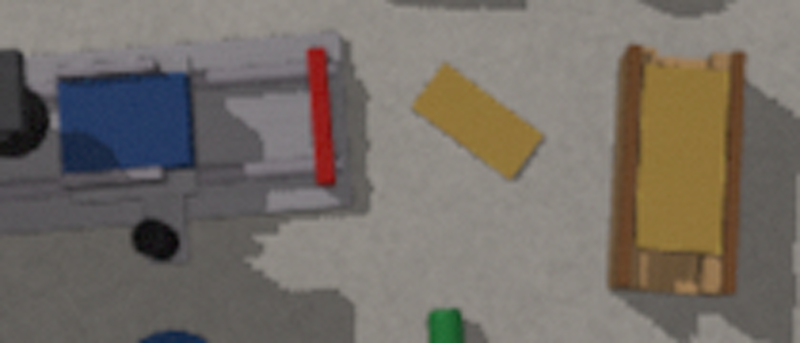

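Choice confirmed: the rack plate measures about 132 x 62 mm and the loose ones about 90 x 40 mm. First move: turn the tool so its x lies along the slide and shut the fingers.

Emit:
apply_moves(plan="0 0 0 0 0 0.0397 1;0 0 0 0 0 0.0397 1;0 0 0 0 0 0.0397 1;0 0 0 0 0 0.0397 1;0 0 0 0 0 0.0397 1;0 0 0 0 0 0.0397 1;0 0 0 0 0 0.0397 1;0 0 0 0 0 0.0397 1;0 0 0 0 0 0.0397 1;0 0 0 0 0 0.0397 1", squeeze=60)

```text
t: 2.28
ee_pos: [0.1387, 0.6095, 0.2314]
ee_rot: [-3.142, -0.0, 1.664]
wrist_force: [-0.0, -0.7, -0.2]
finger_gap: -0.001
grasp_force: 0.0
```

Emit:
apply_moves(plan="-0.05 0.019 0 0 0 0 1;-0.05 0.019 0 0 0 0 1;-0.05 0.019 0 0 0 0 1;-0.05 0.019 0 0 0 0 1;-0.05 0.019 0 0 0 0 1;-0.05 0.019 0 0 0 0 1;-0.05 0.019 0 0 0 0 1;-0.05 0.019 0 0 0 0 1;-0.05 0.019 0 0 0 0 1;-0.05 0.019 0 0 0 0 1;-0.05 0.019 0 0 0 0 1;-0.05 0.019 0 0 0 0 1")

```text
t: 3.28
ee_pos: [0.3542, 0.1769, 0.2316]
ee_rot: [3.141, -0.001, 1.671]
wrist_force: [0.8, 0.1, 0.2]
finger_gap: -0.0
grasp_force: 0.0
```

```bash
cat >> h.py <<'E'
O=np.array([.5876,.0783]);U=np.array([-.0993,.995]);EX=np.array([.995,.0993])
def st():
    s=status.read_state();p=np.array(s["ee_pos"]);q=p[:2]-O
    print("t",round(s["t"],2),"pos",p.round(4),"rpy",np.degrees(s["ee_rot"]).round(2),"F",np.round(s["wrist_force"],1),"gap",round(s["finger_gap"],3),"grip",round(s["grasp_force"],1),"inj mm",(q@EX*1000).round(1),(q@U*1000).round(1))
E
python3 -c "
from h import *
st()"
```

```text
t 3.28 pos [0.3542 0.1769 0.2316] rpy [ 1.7996e+02 -7.0000e-02  9.5730e+01] F [0.8 0.1 0.2] gap -0.0 grip 0.0 inj mm -222.5 121.3
```

Emit:
apply_moves(plan="-0.0255 0.0458 0 0 0 0 1;-0.0255 0.0458 0 0 0 0 1;-0.0255 0.0458 0 0 0 0 1;-0.0255 0.0458 0 0 0 0 1;0 0 0.043 0 0 0 1;0 0 0.043 0 0 0 1;0 0 0.043 0 0 0 1;0 0 0.043 0 0 0 1;0 0 0.043 0 0 0 1;0 0 0 0 0 0 1")

```text
t: 4.12
ee_pos: [0.4947, 0.1156, 0.0655]
ee_rot: [-3.134, 0.002, 1.671]
wrist_force: [-0.8, 0.3, 0.1]
finger_gap: -0.001
grasp_force: 0.0
```

Emit:
apply_moves(plan="-0.012 0 0 0 0 0 1;-0.012 0 0 0 0 0 1;-0.012 0 0 0 0 0 1;-0.012 0 0 0 0 0 1;-0.012 0 0 0 0 0 1;-0.012 0 0 0 0 0 1;-0.012 0 0 0 0 0 1;-0.012 0 0 0 0 0 1;-0.012 0 0 0 0 0 1;-0.012 0 0 0 0 0 1;-0.006 0 0 0 0 0 1;0 0 0 0 0 0 1")

```text
t: 5.12
ee_pos: [0.5072, 0.0202, 0.07]
ee_rot: [-3.141, 0.001, 1.668]
wrist_force: [0.1, -0.2, 0.1]
finger_gap: -0.001
grasp_force: 0.0
```

```bash
python3 -c "
from h import *
st()
d=snapshot('top');print(seg(d,(105,100,40),(125,255,255),(225,155,310,215),.06,'mould'))
cv2.imwrite('pics/t1.png',d['color'][:,:,::-1])"
```

```text
t 5.12 pos [0.5072 0.0202 0.07  ] rpy [-1.7997e+02  6.0000e-02  9.5590e+01] F [ 0.1 -0.2  0.1] gap -0.001 grip 0.0 inj mm -85.7 -49.8
mould c [595.9  -7.6] size [66.6 29. ] ang 7.0 px [282, 167, 13, 25, 202] ctr [ 0.5981 -0.0096  0.06  ]
[[561.10187     2.7046509]
 [564.61554   -26.057953 ]
 [630.6796    -17.987434 ]
 [627.16595    10.775169 ]]
```

Emit:
apply_moves(plan="-0.003 0 0 0 0 0 1;-0.003 0 0 0 0 0 1;-0.003 0 0 0 0 0 1;-0.002 0 0 0 0 0 1;0 0 0 0 0 0 1")

```text
t: 5.58
ee_pos: [0.5075, 0.0155, 0.0697]
ee_rot: [-3.14, -0.002, 1.672]
wrist_force: [-1.1, 6.1, -0.9]
finger_gap: 0.001
grasp_force: 3.3
```

```bash
python3 -c "
from h import *
st()"
```

```text
t 5.58 pos [0.5075 0.0155 0.0697] rpy [-1.7992e+02 -1.0000e-01  9.5800e+01] F [-1.1  6.1 -0.9] gap 0.001 grip 3.3 inj mm -85.9 -54.6
```

Emit:
apply_moves(plan="-0.004 0 0 0 0 0 1;-0.004 0 0 0 0 0 1;0 0 0 0 0 0 1")

```text
t: 5.83
ee_pos: [0.5075, 0.0153, 0.0697]
ee_rot: [-3.139, -0.009, 1.677]
wrist_force: [-5.6, 25.3, 5.1]
finger_gap: 0.001
grasp_force: 13.0
```

Emit:
apply_moves(plan="0.014 0 0 0 0 0 1;0.014 0 0 0 0 0 1;0 0 -0.045 0 0 0 1;0 0 -0.045 0 0 0 1;0 0 -0.045 0 0 0 1;0 0 -0.045 0 0 0 1")

```text
t: 6.33
ee_pos: [0.5065, 0.0283, 0.2065]
ee_rot: [-3.141, 0.001, 1.67]
wrist_force: [0.8, 0.4, -0.2]
finger_gap: -0.002
grasp_force: 0.0
```

Emit:
apply_moves(plan="-0.02 0 0 0 0 0.0393 1;-0.02 0 0 0 0 0.0393 1;-0.02 0 0 0 0 0.0393 1;-0.02 0 0 0 0 0.0393 1;-0.02 0 0 0 0 0.0393 1;-0.02 0 0 0 0 0.0393 1;-0.02 0 0 0 0 0.0393 1;0 0 0 0 0 0.0393 1;0 0 0 0 0 0.0393 1;0 0 0 0 0 0.0393 1;0 0 0 0 0 0.0393 1;0 0 0 0 0 0.0393 1")

```text
t: 7.33
ee_pos: [0.4795, -0.0695, 0.2052]
ee_rot: [3.141, -0.0, 0.182]
wrist_force: [0.1, -0.4, 0.6]
finger_gap: -0.002
grasp_force: 0.0
```

Emit:
apply_moves(plan="0 0 0 0 0 0.0393 1;0 0 0 0 0 0.0393 1;0 0 0 0 0 0 1")

```text
t: 7.58
ee_pos: [0.4795, -0.0692, 0.2049]
ee_rot: [3.14, 0.0, -0.064]
wrist_force: [-0.5, -0.3, -0.2]
finger_gap: -0.002
grasp_force: 0.0
```

```bash
cat >> h.py <<'E'
def to(target,yaw):
    p=np.array(status.read_state()["ee_pos"]);v=np.array(target)-p;a=np.radians(yaw);c,s=np.cos(a),np.sin(a)
    print("shift units xyz",np.round(np.array([v[0]*c+v[1]*s,v[0]*s-v[1]*c,-v[2]])/.75,4))
E
python3 -c "
from h import *
st()
d=snapshot('top');print(seg(d,(105,100,40),(125,255,255),(225,155,310,215),.06,'mould'))
cv2.imwrite('pics/t2.png',d['color'][:,:,::-1])
b=seg(d,(18,120,60),(28,255,255),(370,155,415,225),.05,'plate')
to((.661,-.292,.20),-3.3)
"
```

```text
t 7.58 pos [ 0.4795 -0.0692  0.2049] rpy [ 1.7992e+02  1.0000e-02 -3.6600e+00] F [-0.5 -0.3 -0.2] gap -0.002 grip 0.0 inj mm -122.3 -136.1
mould c [621.1  63.3] size [0. 0.] ang 0.0 px [262, 169, 1, 1, 1] ctr [0.6211 0.0633 0.06  ]
[[621.0536    63.328125]
 [621.0536    63.328125]
 [621.0536    63.328125]
 [621.0536    63.328125]]
plate c [ 568.4 -287. ] size [ 61.8 132.3] ang 86.7 px [381, 166, 26, 51, 1138] ctr [ 0.567 -0.287  0.05 ]
shift units xyz [0.2588 0.2824 0.0066]
```

Emit:
apply_moves(plan="0.037 0.0403 0 0 0 0 1;0.037 0.0403 0 0 0 0 1;0.037 0.0403 0 0 0 0 1;0.037 0.0403 0 0 0 0 1;0.037 0.0403 0 0 0 0 1;0.037 0.0403 0 0 0 0 1;0.037 0.0403 0 0 0 0 1;0 0 0.05 0 0 0 1;0 0 0.05 0 0 0 1;0 0 0.05 0 0 0 1;0 0 0 0 0 0 1")

```text
t: 8.55
ee_pos: [0.6575, -0.2888, 0.0846]
ee_rot: [-3.137, 0.01, -0.055]
wrist_force: [-0.8, 1.8, -0.7]
finger_gap: 0.001
grasp_force: 0.0
```

```bash
python3 -c "
from h import *
st();to((.661,-.2925,.041),-3.3)
d=snapshot('wrist');cv2.imwrite('pics/w1.png',d['color'][:,:,::-1])
"
```

```text
t 8.55 pos [ 0.6575 -0.2888  0.0846] rpy [-179.73    0.58   -3.13] F [-0.8  1.8 -0.7] gap 0.001 grip 0.0 inj mm 33.1 -372.3
shift units xyz [0.0049 0.0046 0.0581]
```

View pics/w1.png

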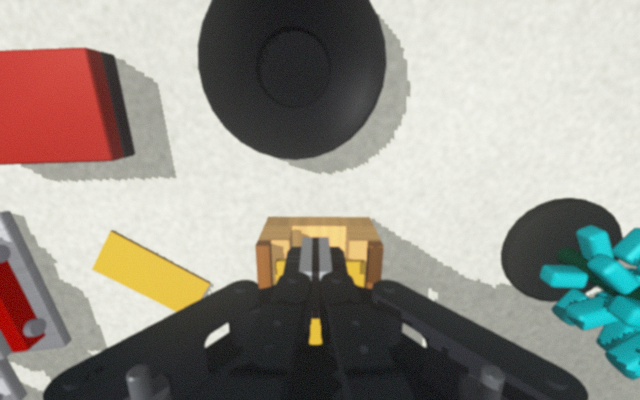

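The fingers stand centred over the rack's groove (columns 257-383), just behind the plate's far end. The dish and loose plate are clear. Next I go down and push the plate out.

Emit:
apply_moves(plan="0.009 0.0046 0 0 0 0 1;0 0 0.029 0 0 0 1;0 0 0.029 0 0 0 1;0 0 0 0 0 0 1")

```text
t: 8.93
ee_pos: [0.668, -0.2948, 0.0487]
ee_rot: [-3.141, 0.0, -0.056]
wrist_force: [-0.7, 1.8, -0.7]
finger_gap: 0.003
grasp_force: 0.0
```

Emit:
apply_moves(plan="-0.0115 0 0 0 0 0 1;-0.0115 0 0 0 0 0 1;-0.0115 0 0 0 0 0 1;-0.0115 0 0 0 0 0 1;-0.0115 0 0 0 0 0 1;-0.0115 0 0 0 0 0 1;-0.0115 0 0 0 0 0 1;-0.0115 0 0 0 0 0 1;-0.0115 0 0 0 0 0 1;-0.0115 0 0 0 0 0 1;-0.006 0 0 0 0 0 1;0 0 0 0 0 0 1")

```text
t: 9.93
ee_pos: [0.5765, -0.2905, 0.0502]
ee_rot: [3.141, -0.002, -0.059]
wrist_force: [-0.7, 1.1, 9.5]
finger_gap: -0.002
grasp_force: 4.7
```

```bash
python3 -c "
from h import *
st()
d=snapshot('top');cv2.imwrite('pics/t3.png',cv2.resize(d['color'][140:300,220:460,::-1],(720,480),interpolation=cv2.INTER_CUBIC))
print(seg(d,(18,120,60),(28,255,255),(370,155,415,255),.05,'plate'))
print(seg(d,(105,100,40),(125,255,255),(225,155,310,215),.06,'mould'))
"
```

```text
t 9.93 pos [ 0.5765 -0.2905  0.0502] rpy [ 1.7998e+02 -1.0000e-01 -3.3600e+00] F [-0.7  1.1  9.5] gap -0.002 grip 4.7 inj mm -47.6 -365.9
plate c [ 511.4 -300.3] size [18.5 26.7] ang 0.8 px [394, 209, 11, 8, 55] ctr [ 0.5085 -0.3033  0.05  ]
[[ 501.92975 -287.0479 ]
 [ 502.2965  -313.7932 ]
 [ 520.816   -313.53925]
 [ 520.4492  -286.79395]]
mould c [600.7  18.8] size [54.3 90.1] ang 9.1 px [261, 167, 35, 23, 556] ctr [0.6031 0.0237 0.06  ]
[[566.74774   59.008366]
 [581.01263  -29.933437]
 [634.632    -21.333744]
 [620.3671    67.60806 ]]
```

View pics/t3.png

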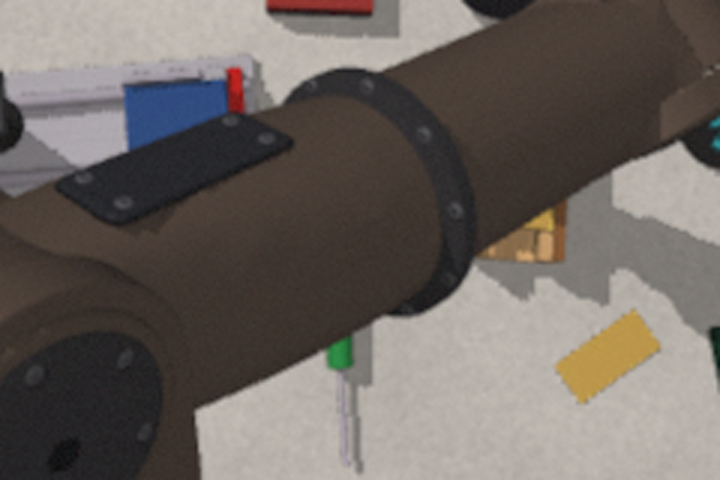

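The fingers stayed too high at z 0.050 and rode over the plate, which has not moved. I'll go back and redo it lower.

Emit:
apply_moves(plan="0 0 -0.03 0 0 0 1;0.03 0 0 0 0 0 1;0.03 0 0 0 0 0 1;0.03 0 0 0 0 0 1;0.03 0 0 0 0 0 1;0 0 0.02 0 0 0 1;0 0 0.02 0 0 0 1;0 0 0 0 0 0 1")

```text
t: 10.65
ee_pos: [0.6636, -0.294, 0.0373]
ee_rot: [-3.139, 0.006, -0.059]
wrist_force: [-1.4, 0.4, -1.3]
finger_gap: 0.0
grasp_force: 0.0
```

```bash
python3 -c "
from h import *
st();to((.664,-.2925,.038),-3.3)
"
```

```text
t 10.65 pos [ 0.6636 -0.294   0.0373] rpy [-179.87    0.34   -3.37] F [-1.4  0.4 -1.3] gap 0.0 grip 0.0 inj mm 38.7 -378.0
shift units xyz [ 0.0004 -0.0021 -0.001 ]
```

Emit:
apply_moves(plan="-0.0115 -0.002 0 0 0 0 1;-0.0115 0 0 0 0 0 1;-0.0115 0 0 0 0 0 1;-0.0115 0 0 0 0 0 1;-0.0115 0 0 0 0 0 1;-0.0115 0 0 0 0 0 1;-0.0115 0 0 0 0 0 1;-0.0115 0 0 0 0 0 1;-0.0115 0 0 0 0 0 1;-0.0115 0 0 0 0 0 1;-0.0115 0 0 0 0 0 1;0 0 0 0 0 0 1")

```text
t: 11.65
ee_pos: [0.5699, -0.2885, 0.0416]
ee_rot: [-3.141, 0.001, -0.06]
wrist_force: [-0.3, 0.1, 0.8]
finger_gap: 0.004
grasp_force: 0.0
```

```bash
python3 -c "
from h import *
st()
d=snapshot('top');cv2.imwrite('pics/t4.png',cv2.resize(d['color'][140:300,220:460,::-1],(720,480),interpolation=cv2.INTER_CUBIC))
print(seg(d,(18,120,60),(28,255,255),(370,155,415,255),.05,'plate'))
"
```

```text
t 11.65 pos [ 0.5699 -0.2885  0.0416] rpy [-1.7997e+02  7.0000e-02 -3.4200e+00] F [-0.3  0.1  0.8] gap 0.004 grip 0.0 inj mm -54.0 -363.2
plate c [ 474.4 -282. ] size [59.7 87.9] ang 84.5 px [381, 211, 24, 34, 602] ctr [ 0.4671 -0.2856  0.05  ]
[[ 427.81503 -307.4319 ]
 [ 515.2855  -315.90247]
 [ 521.0366  -256.51373]
 [ 433.56616 -248.04315]]
```

Emit:
apply_moves(plan="-0.006 0 0.003 0 0 0 1;-0.006 0 0 0 0 0 1;-0.006 0 0 0 0 0 1;0 0 0 0 0 0 1;0 0 -0.045 0 0 0 1;0 0 -0.045 0 0 0 1;-0.05 0 -0.02 0 0 0 0;-0.05 0 -0.02 0 0 0 0;-0.05 0 0 0 0 0 0;-0.05 0 0 0 0 0 0;0 0 0 0 0 0 0")

```text
t: 12.62
ee_pos: [0.401, -0.278, 0.1365]
ee_rot: [-3.138, 0.003, -0.065]
wrist_force: [-0.4, 0.4, 0.4]
finger_gap: 0.708
grasp_force: 0.0
```

```bash
python3 -c "
from h import *
st()
d=snapshot('wrist');cv2.imwrite('pics/w2.png',d['color'][:,:,::-1]);print((-d['R'].T@d['t']).round(3))
for z,c in ((.05,(18,120,60)),):
  print(seg(d,c,(30,255,255),(0,0,640,400),z,'plate'))
d=snapshot('top');print(seg(d,(18,120,60),(28,255,255),(370,155,415,255),.05,'plate'))
cv2.imwrite('pics/t5.png',cv2.resize(d['color'][140:300,220:460,::-1],(720,480),interpolation=cv2.INTER_CUBIC))
"
```

```text
t 12.62 pos [ 0.401  -0.278   0.1365] rpy [-179.77    0.2    -3.71] F [-0.4  0.4  0.4] gap 0.708 grip 0.0 inj mm -221.0 -336.0
[ 0.473 -0.283  0.279]
plate c [ 478.5 -280.8] size [ 63.8 127.3] ang 86.9 px [265, 0, 95, 186, 15671] ctr [ 0.4842 -0.2814  0.05  ]
[[ 413.22968 -309.118  ]
 [ 540.37335 -316.08865]
 [ 543.8641  -252.41965]
 [ 416.7204  -245.449  ]]
plate c [ 483.2 -282.3] size [ 61.2 127.5] ang 88.0 px [380, 199, 25, 49, 1045] ctr [ 0.4873 -0.2798  0.05  ]
[[ 418.4545  -310.61853]
 [ 545.8458  -315.08813]
 [ 547.9927  -253.89935]
 [ 420.60132 -249.42975]]
```

View pics/w2.png

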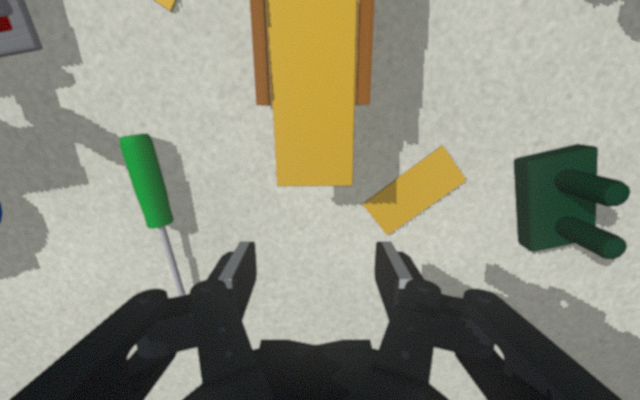

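The plate now overhangs the rack front by about 56 mm (rack end row 104, plate end row 186) and lies straight. Now straddle it.

Emit:
apply_moves(plan="0.0275 -0.001 0 0 0 0 0;0.0275 -0.001 0 0 0 0 0;0 0 0 0 0 0 0;0 0 0.037 0 0 0 0;0 0 0.037 0 0 0 0;0 0 0.037 0 0 0 0;0 0 0.037 0 0 0 0;0 0 0 0 0 0 0;0 0 0 0 0 0 0")

```text
t: 13.47
ee_pos: [0.4499, -0.2796, 0.0251]
ee_rot: [-3.141, 0.003, -0.058]
wrist_force: [0.2, -0.2, 0.5]
finger_gap: 0.999
grasp_force: 0.0
```

```bash
python3 -c "
from h import *
st();to((.442,-.279,.025),-3.3)
"
```

```text
t 13.47 pos [ 0.4499 -0.2796  0.0251] rpy [-1.7997e+02  1.5000e-01 -3.3100e+00] F [ 0.2 -0.2  0.5] gap 0.999 grip 0.0 inj mm -172.5 -342.5
shift units xyz [-0.0106 -0.0002  0.0001]
```

Emit:
apply_moves(plan="-0.0106 0 0 0 0 0 0;0 0 0 0 0 0 0.2;0 0 0 0 0 0 1;0 0 0 0 0 0 1;0 0 0 0 0 0 1;0 0 0 0 0 0 1;0 0 0 0 0 0 1", squeeze=60)

```text
t: 14.05
ee_pos: [0.4428, -0.2796, 0.0266]
ee_rot: [3.141, -0.001, -0.058]
wrist_force: [-2.1, 1.0, 6.0]
finger_gap: 0.685
grasp_force: 63.1
```

```bash
python3 -c "
from h import *
st()
d=snapshot('wrist');print(seg(d,(18,120,60),(30,255,255),(200,0,400,300),.05,'plate'))
"
```

```text
t 14.05 pos [ 0.4428 -0.2796  0.0266] rpy [ 1.7998e+02 -8.0000e-02 -3.3300e+00] F [-2.1  1.   6. ] gap 0.685 grip 63.1 inj mm -179.6 -341.7
plate c [ 490.6 -281.5] size [ 63.4 120.4] ang 86.9 px [224, 0, 176, 300, 45857] ctr [ 0.4989 -0.281   0.05  ]
[[ 428.7766  -309.91754]
 [ 549.0387  -316.41382]
 [ 552.458   -253.11377]
 [ 432.19592 -246.6175 ]]
```

Emit:
apply_moves(plan="0 0 -0.02 0 0 0 1;0 0 -0.03 0 0 0 1;0 0 -0.04 0 0 0 1;0 0 -0.04 0 0 0 1;0 0 -0.04 0 0 0 1;0 0 0 0 0 0 1;0 0 0 0 0 0 1")

```text
t: 14.68
ee_pos: [0.4434, -0.2794, 0.1547]
ee_rot: [3.141, -0.003, -0.057]
wrist_force: [-0.4, 0.9, -2.4]
finger_gap: 0.685
grasp_force: 64.4
```

Emit:
apply_moves(plan="0 0 0 0 0 -0.0393 1;0 0 0 0 0 -0.0393 1;0 0 0 0 0 -0.0393 1;0 0 0 0 0 -0.0393 1;0 0 0 0 0 -0.0393 1;0 0 0 0 0 -0.0393 1;0 0 0 0 0 -0.0393 1;0 0 0 0 0 -0.0393 1;0 0 0 0 0 -0.0393 1;0 0 0 0 0 -0.0393 1;0 0 0 0 0 -0.0393 1;0 0 0 0 0 -0.0393 1")

```text
t: 15.68
ee_pos: [0.4417, -0.2785, 0.1521]
ee_rot: [-3.14, -0.001, 1.43]
wrist_force: [-0.5, 0.0, -2.0]
finger_gap: 0.68
grasp_force: 64.4
```

Emit:
apply_moves(plan="0 0 0 0 0 -0.0393 1;0 0 0 0 0 -0.0393 1;0 0 0 0 0 0 1")

```text
t: 15.93
ee_pos: [0.4417, -0.2787, 0.1522]
ee_rot: [-3.14, -0.001, 1.676]
wrist_force: [0.3, 0.3, -0.7]
finger_gap: 0.684
grasp_force: 64.4
```

```bash
python3 -c "
from h import *
st();p=np.array(status.read_state()['ee_pos'])
d=snapshot('wrist');cv2.imwrite('pics/w3.png',d['color'][:,:,::-1])
b=seg(d,(18,120,60),(30,255,255),(180,0,460,330),p[2]-.0266+.05,'plate');q=b/1000-p[:2];print(np.c_[q@EX,q@U].round(4))
d=snapshot('top');cv2.imwrite('pics/t6.png',cv2.resize(d['color'][140:300,220:460,::-1],(720,480),interpolation=cv2.INTER_CUBIC))
print(seg(d,(105,100,40),(125,255,255),(225,155,310,215),.06,'mould'))
print(seg(d,(0,150,80),(8,255,255),(285,150,315,210),.028,'stop'))
"
```

```text
t 15.93 pos [ 0.4417 -0.2787  0.1522] rpy [-1.7993e+02 -8.0000e-02  9.6050e+01] F [ 0.3  0.3 -0.7] gap 0.684 grip 64.4 inj mm -180.7 -340.7
plate c [ 448.2 -239.3] size [103.3 127.1] ang 6.1 px [222, 22, 238, 303, 48532] ctr [ 0.4482 -0.2349  0.1756]
[[-0.0417  0.1017]
 [-0.0407 -0.0255]
 [ 0.0626 -0.0247]
 [ 0.0616  0.1024]]
mould c [593.4  18.7] size [65.8 90.2] ang 5.3 px [261, 167, 36, 26, 806] ctr [0.5937 0.0182 0.06  ]
[[556.4603    60.613945]
 [564.78723  -29.222412]
 [630.31775  -23.148384]
 [621.99084   66.68797 ]]
stop c [597.6 -32.9] size [97.3 11.6] ang 5.0 px [296, 163, 7, 36, 143] ctr [ 0.5979 -0.0329  0.028 ]
[[548.5741   -31.362278]
 [549.5813   -42.958164]
 [646.5303   -34.536915]
 [645.5231   -22.941029]]
```

View pics/w3.png

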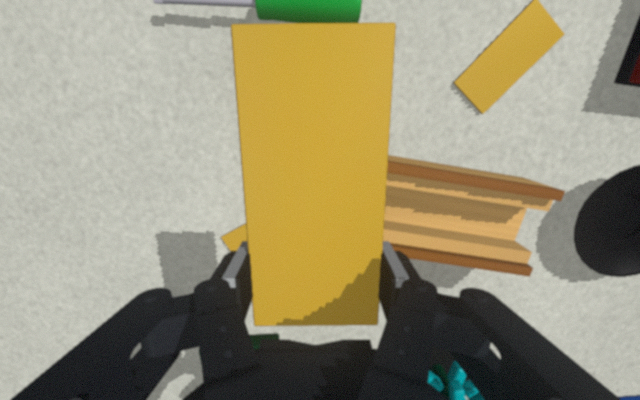

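```bash
python3 -c "
from h import *
p=np.array(status.read_state()['ee_pos']);d=snapshot('wrist')
ip=np.array([[232,23.5],[394.5,23.5],[378.5,325],[253.5,325]],float)
op=np.array([[.065,.03,0],[.065,-.03,0],[-.065,-.03,0],[-.065,.03,0]])
ok,rv,tv=cv2.solvePnP(op,ip,d['K'],None);R=d['R'].T@cv2.Rodrigues(rv)[0];c=d['R'].T@(tv.ravel()-d['t'])
print('top centre',c.round(4),'axes',R.round(3).tolist(),'rel tcp inj',((c-p)[:2]@EX).round(4),((c-p)[:2]@U).round(4),(c-p)[2].round(4))
print('reproj',(cv2.projectPoints(op,rv,tv,d['K'],None)[0].reshape(-1,2)-ip).round(1).tolist())
print('slide yaw',np.degrees(np.arctan2(R[1,0],R[0,0])).round(2))
g=O+U*(-.015-.065)-( (c-p)[:2]);print(g)
to((*g,.1522),95.7)
"
```

```text
top centre [ 0.4373 -0.2413  0.1724] axes [[-0.103, -0.995, -0.001], [0.994, -0.103, 0.027], [-0.027, 0.002, 1.0]] rel tcp inj -0.0008 0.0378 0.0199
reproj [[0.3, 0.6], [0.2, -0.6], [-0.4, -0.3], [-0.1, 0.4]]
slide yaw 95.89
[ 0.60008656 -0.03886616]
shift units xyz [0.2976 0.2417 0.0006]
```

Emit:
apply_moves(plan="0.032 0.0268 0 0 0 0 1;0.033 0.0268 0 0 0 0 1;0.033 0.0268 0 0 0 0 1;0.033 0.0268 0 0 0 0 1;0.033 0.0268 0 0 0 0 1;0.033 0.0268 0 0 0 0 1;0.033 0.0268 0 0 0 0 1;0.033 0.0268 0 0 0 0 1;0.0333 0.0268 0 0 0 0 1;0 0 0 0 0 0 1;0 0 0 0 0 0 1")

```text
t: 17.0
ee_pos: [0.6007, -0.0374, 0.1524]
ee_rot: [-3.141, -0.0, 1.672]
wrist_force: [-0.3, -1.1, -1.3]
finger_gap: 0.681
grasp_force: 64.5
```

```bash
python3 -c "
from h import *
st();g=O+U*-.1185+EX*.0005
to((*g,.062),95.7)
d=snapshot('wrist');cv2.imwrite('pics/w4.png',d['color'][:,:,::-1])
"
```

```text
t 17.0 pos [ 0.6007 -0.0374  0.1524] rpy [-1.7995e+02 -2.0000e-02  9.5810e+01] F [-0.3 -1.1 -1.3] gap 0.681 grip 64.5 inj mm 1.6 -116.4
shift units xyz [-0.0028 -0.0015  0.1205]
```

Emit:
apply_moves(plan="-0.0028 -0.0015 0 0 0.0083 0 1;0 0 0.03 0 0 0 1;0 0 0.03 0 0 0 1;0 0 0.03 0 0 0 1;0 0 0.028 0 0 0 1;0 0 0 0 0 0 1;0 0 0 0 0 0 1")

```text
t: 17.63
ee_pos: [0.5977, -0.0414, 0.0643]
ee_rot: [-3.139, -0.026, 1.667]
wrist_force: [0.7, -0.1, 0.4]
finger_gap: 0.68
grasp_force: 64.7
```

```bash
python3 -c "
from h import *
st();g=O+U*-.1185+EX*.0005
to((*g,.0425),95.7)
d=snapshot('wrist');cv2.imwrite('pics/w5.png',d['color'][:,:,::-1])
s=snapshot('scene');cv2.imwrite('pics/s5.png',s['color'][:,:,::-1])
for y in(45,-45,-25):print(y,proj(d,[[*(O+U*(-.060+y/1000)+EX*x),z] for x,z in((-.034,.068),(.034,.068),(-.033,.06),(.033,.06))]).round(0).tolist())
"
```

```text
t 17.63 pos [ 0.5977 -0.0414  0.0643] rpy [-179.85   -1.47   95.53] F [ 0.7 -0.1  0.4] gap 0.68 grip 64.7 inj mm -1.8 -120.1
shift units xyz [0.0022 0.0031 0.0291]
45 [[240.0, 28.0], [401.0, 28.0], [247.0, 34.0], [394.0, 33.0]]
-45 [[252.0, 229.0], [388.0, 228.0], [257.0, 223.0], [383.0, 223.0]]
-25 [[250.0, 190.0], [391.0, 189.0], [255.0, 186.0], [385.0, 186.0]]
```

View pics/w5.png

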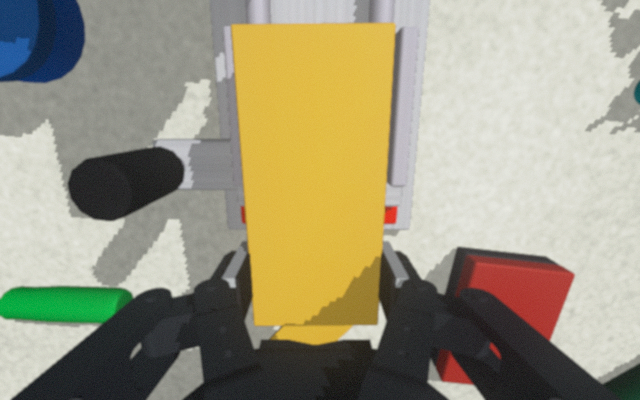

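The handle, cheeks and red stop sit as expected, with the plate about 2 mm left of centre between the cheeks. Correct that and lower.

Emit:
apply_moves(plan="0.0022 0.0031 0 0 0 0 1;0 0 0 0 0 0 1;0 0 0.008 0 0 0 1;0 0 0 0 0 0 1")

```text
t: 18.07
ee_pos: [0.601, -0.0377, 0.0585]
ee_rot: [-3.142, -0.026, 1.671]
wrist_force: [-1.1, 0.6, -1.7]
finger_gap: 0.68
grasp_force: 64.7
```

```bash
python3 -c "
from h import *
st();g=O+U*-.1185+EX*.0005
to((*g,.0425),95.7)
"
```

```text
t 18.07 pos [ 0.601  -0.0377  0.0585] rpy [-180.     -1.5    95.73] F [-1.1  0.6 -1.7] gap 0.68 grip 64.7 inj mm 1.8 -116.7
shift units xyz [-0.0023 -0.0018  0.0214]
```

Emit:
apply_moves(plan="-0.0018 -0.0014 0.006 0 0 0 1;0 0 0.006 0 0 0 1;0 0 0 0 0 0 1;0 0 0 0 0 0 1")

```text
t: 18.4
ee_pos: [0.5999, -0.0393, 0.0494]
ee_rot: [-3.141, -0.026, 1.67]
wrist_force: [0.3, 0.3, -0.6]
finger_gap: 0.684
grasp_force: 64.7
```

```bash
python3 -c "
from h import *
st();g=O+U*-.1185+EX*.0005
to((*g,.0425),95.7)
"
```

```text
t 18.4 pos [ 0.5999 -0.0393  0.0494] rpy [-179.95   -1.5    95.7 ] F [ 0.3  0.3 -0.6] gap 0.684 grip 64.7 inj mm 0.5 -118.2
shift units xyz [-0.0004 -0.      0.0092]
```

On target; lower until contact.

Emit:
apply_moves(plan="0 0 0.004 0 0 0 1;0 0 0.004 0 0 0 1;0 0 0 0 0 0 1")

```text
t: 18.65
ee_pos: [0.5999, -0.0389, 0.0433]
ee_rot: [-3.141, -0.026, 1.671]
wrist_force: [0.4, 1.0, -1.1]
finger_gap: 0.678
grasp_force: 64.7
```

```bash
python3 -c "
from h import *
st()
d=snapshot('scene');cv2.imwrite('pics/s6.png',cv2.resize(d['color'][180:300,260:440,::-1],(800,533),interpolation=cv2.INTER_CUBIC))
"
```

```text
t 18.65 pos [ 0.5999 -0.0389  0.0433] rpy [-179.96   -1.5    95.72] F [ 0.4  1.  -1.1] gap 0.678 grip 64.7 inj mm 0.6 -117.8
```

View pics/s6.png

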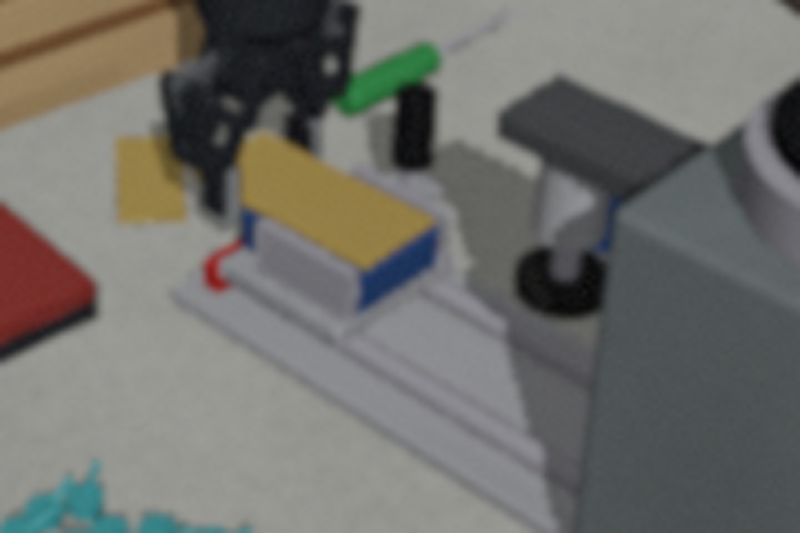

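The scene view shows the plate on or just over the mould between the cheeks. Its front end looks about flush at the nozzle end (400,240).

Emit:
apply_moves(plan="0 0 0.002 0 0 0 1;0 0 0.002 0 0 0 1;0 0 0 0 0 0 1")

```text
t: 18.95
ee_pos: [0.6005, -0.0391, 0.0419]
ee_rot: [3.141, -0.027, 1.67]
wrist_force: [-4.4, -0.9, 13.6]
finger_gap: 0.678
grasp_force: 65.8
```

Emit:
apply_moves(plan="0 0 -0.001 0 0 0 1;0 0 0 0 0 0 0.25;0 0 0 0 0 0 0;0 0 0 0 0 0 0;0 0 0 0 0 0 0;0 0 0 0 0 0 0")

```text
t: 19.45
ee_pos: [0.6002, -0.039, 0.0415]
ee_rot: [-3.142, -0.026, 1.671]
wrist_force: [-0.4, 0.4, 0.6]
finger_gap: 1.0
grasp_force: 0.0
```

Emit:
apply_moves(plan="0 0 -0.02 0 0 0 0;0 0 -0.04 0 0 0 0;0 0 -0.04 0 0 0 0;0 0 -0.04 0 0 0 0;-0.04 0 -0.03 0 -0.0083 0 0;-0.04 0 0 0 0 0 0;-0.04 0 0 0 0 0 0;0 0 0 0 0 0 0")

```text
t: 20.12
ee_pos: [0.6091, -0.1396, 0.1695]
ee_rot: [3.14, 0.005, 1.663]
wrist_force: [-1.2, -1.3, 0.3]
finger_gap: 1.001
grasp_force: 0.0
```

```bash
python3 -c "
from h import *
st()
d=snapshot('wrist');cv2.imwrite('pics/w7.png',d['color'][:,:,::-1])
b=seg(d,(18,120,60),(30,255,255),(0,0,640,400),.065,'plate');q=b/1000-O;print(np.c_[q@EX,q@U].round(4).tolist())
d=snapshot('top')
b=seg(d,(18,120,60),(30,255,255),(220,150,318,225),.065,'plate');q=b/1000-O;print(np.c_[q@EX,q@U].round(4).tolist())
"
```

```text
t 20.12 pos [ 0.6091 -0.1396  0.1695] rpy [179.92   0.27  95.3 ] F [-1.2 -1.3  0.3] gap 1.001 grip 0.0 inj mm -0.2 -219.0
plate c [598.6 -29.9] size [59.6 74.2] ang 6.2 px [274, 0, 83, 109, 8492] ctr [ 0.5982 -0.0282  0.065 ]
[[-0.0299, -0.0719], [-0.0293, -0.1461], [0.0303, -0.1455], [0.0296, -0.0714]]
plate c [602.   46.1] size [35.8 29.5] ang 7.1 px [262, 169, 12, 15, 92] ctr [0.6054 0.0511 0.065 ]
[[-0.0071, -0.0191], [-0.0064, -0.0486], [0.0294, -0.0478], [0.0287, -0.0183]]
```

View pics/w7.png

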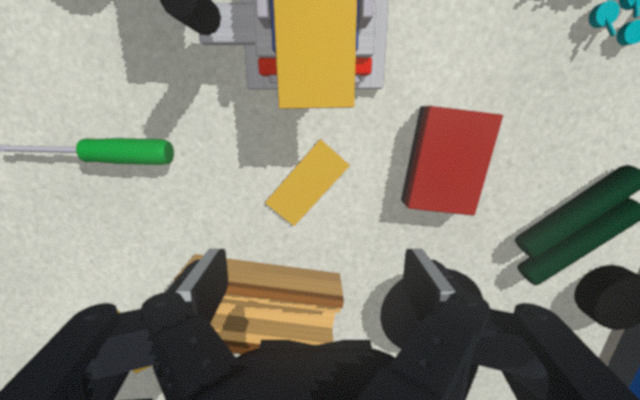

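Emit:
apply_moves(plan="0 -0.038 0 0 0 0 1;0 -0.038 0 0 0 0 1;0 -0.038 0 0 0 0 1;0.04 0 0 0 0 0 1;0.04 0 0 0 0 0 1;0.04 0 0 0 0 0 1;0 0 0 0 0 0 1;0 0 0 0 0 0 1")

```text
t: 20.88
ee_pos: [0.5152, -0.0474, 0.168]
ee_rot: [-3.141, -0.001, 1.676]
wrist_force: [0.6, -0.2, 0.5]
finger_gap: -0.001
grasp_force: 0.0
```

```bash
python3 -c "
from h import *
st();to((*(O+U*-.120-EX*.085),.07),95.7)
d=snapshot('top');cv2.imwrite('pics/t8.png',cv2.resize(d['color'][150:235,215:345,::-1],(800,523),interpolation=cv2.INTER_CUBIC))
b=seg(d,(18,120,60),(30,255,255),(220,150,318,225),.065,'plate');q=b/1000-O;print(np.c_[q@EX,q@U].round(4).tolist())
d=snapshot('wrist');cv2.imwrite('pics/w8.png',d['color'][:,:,::-1])
b=seg(d,(18,120,60),(30,255,255),(0,0,640,400),.065,'plate');q=b/1000-O;print(np.c_[q@EX,q@U].round(4).tolist())
b=seg(d,(105,100,40),(125,255,255),(0,0,640,400),.06,'mould');q=b/1000-O;print(np.c_[q@EX,q@U].round(4).tolist())
"
```

```text
t 20.88 pos [ 0.5152 -0.0474  0.168 ] rpy [-1.7997e+02 -7.0000e-02  9.6040e+01] F [ 0.6 -0.2  0.5] gap -0.001 grip 0.0 inj mm -84.5 -117.9
shift units xyz [-0.0027 -0.0006  0.1307]Traceback (most recent call last):
  File "<string>", line 5, in <module>
    b=seg(d,(18,120,60),(30,255,255),(220,150,318,225),.065,'plate');q=b/1000-O;print(np.c_[q@EX,q@U].round(4).tolist())
  File "h.py", line 12, in seg
    i=1+np.argmax(st[1:,4]);c=max(cv2.findContours((lab==i).astype(np.uint8),0,1)[0],key=cv2.contourArea)
        ~~~~~~~~~^^^^^^^^^^
    return _wrapfunc(a, 'argmax', axis=axis, out=out, **kwds)
    return bound(*args, **kwds)
ValueError: attempt to get argmax of an empty sequence
```

```bash
python3 -c "
from h import *
d=snapshot('wrist')
b=seg(d,(18,120,60),(30,255,255),(0,0,640,400),.065,'plate');q=b/1000-O;print(np.c_[q@EX,q@U].round(4).tolist())
print('expected flush corners',proj(d,[[*(O+U*y+EX*x),.065] for x,y in((-.03,-.015),(.03,-.015),(.03,-.145),(-.03,-.145))]).round().tolist())
h=cv2.cvtColor(d['color'],cv2.COLOR_RGB2HSV)
for y in range(-30,12,2):
  c,e=np.clip(proj(d,[*(O+U*y/1000+EX*0),.0625])[0].round().astype(int),0,[639,399]);print(y,(int(c),int(e)),h[e,c].tolist())
"
```

```text
plate c [595.1  -2. ] size [ 60.  128.2] ang 6.1 px [379, 67, 87, 159, 11544] ctr [0.5947 0.0016 0.065 ]
[[-0.031, -0.0167], [-0.0302, -0.1449], [0.0299, -0.1446], [0.0291, -0.0163]]
expected flush corners [[389.0, 65.0], [468.0, 65.0], [446.0, 225.0], [378.0, 225.0]]
-30 (425, 86) [22, 172, 220]
-28 (425, 83) [22, 176, 219]
-26 (426, 81) [22, 172, 221]
-24 (426, 78) [22, 168, 219]
-22 (426, 75) [22, 172, 220]
-20 (427, 72) [23, 173, 219]
-18 (427, 70) [22, 167, 221]
-16 (427, 67) [18, 97, 176]
-14 (427, 64) [111, 40, 179]
-12 (428, 61) [120, 1, 194]
-10 (428, 58) [115, 8, 200]
-8 (428, 55) [108, 6, 200]
-6 (429, 52) [125, 8, 195]
-4 (429, 49) [130, 8, 201]
-2 (429, 47) [111, 9, 205]
0 (430, 44) [140, 4, 201]
2 (430, 41) [114, 6, 200]
4 (430, 38) [107, 9, 201]
6 (430, 35) [113, 5, 197]
8 (431, 32) [130, 8, 201]
10 (431, 29) [113, 5, 194]
```

Plate front edge is flush within about 1 mm (at -15.5 against -15), with its back end at -145. Next I lower behind the handle and push gently.

Emit:
apply_moves(plan="-0.0027 0 0.04 0 0 0 1;0 0 0.045 0 0 0 1;0 0 0.045 0 0 0 1;0 0 0 0 0 0 1;0.005 0 0 0 0 0 1;0.005 0 0 0 0 0 1;0.005 0 0 0 0 0 1;0.005 0 0 0 0 0 1;0.005 0 0 0 0 0 1;0.006 0 0 0 0 0 1;0.007 0 0 0 0 0 1;0.008 0 0 0 0 0 1")

```text
t: 21.98
ee_pos: [0.5128, -0.0186, 0.0714]
ee_rot: [3.14, 0.001, 1.67]
wrist_force: [1.4, -3.0, 1.6]
finger_gap: -0.001
grasp_force: 1.5
```

Emit:
apply_moves(plan="0.009 0 0 0 0 0 1;0.01 0 0 0 0 0 1;0.01 0 0 0 0 0 1;0.01 0 0 0 0 0 1;0.01 0 0 0 0 0 1;0.01 0 0 0 0 0 1;0.01 0 0 0 0 0 1;0.01 0 0 0 0 0 1;0.01 0 0 0 0 0 1;0.01 0 0 0 0 0 1;0.01 0 0 0 0 0 1;0.01 0 0 0 0 0 1")

```text
t: 22.98
ee_pos: [0.5032, 0.071, 0.0707]
ee_rot: [-3.142, 0.0, 1.671]
wrist_force: [2.9, -3.7, 0.2]
finger_gap: -0.002
grasp_force: 1.5
```

```bash
python3 -c "
from h import *
st()"
```

```text
t 22.98 pos [0.5032 0.071  0.0707] rpy [-180.      0.     95.71] F [ 2.9 -3.7  0.2] gap -0.002 grip 1.5 inj mm -84.7 1.2
```

Emit:
apply_moves(plan="0.009 0 0 0 0 0 1;0.008 0 0 0 0 0 1;0.007 0 0 0 0 0 1;0.006 0 0 0 0 0 1;0.005 0 0 0 0 0 1;0.004 0 0 0 0 0 1;0.004 0 0 0 0 0 1;0.004 0 0 0 0 0 1;0.003 0 0 0 0 0 1;0.003 0 0 0 0 0 1;0.003 0 0 0 0 0 1;0.003 0 0 0 0 0 1")

```text
t: 23.98
ee_pos: [0.4989, 0.1144, 0.0708]
ee_rot: [-3.142, 0.0, 1.67]
wrist_force: [3.0, -1.2, -0.2]
finger_gap: 0.0
grasp_force: 1.3
```

```bash
python3 -c "
from h import *
st()"
```

```text
t 23.98 pos [0.4989 0.1144 0.0708] rpy [-180.     0.    95.7] F [ 3.  -1.2 -0.2] gap 0.0 grip 1.3 inj mm -84.7 44.8
```

Emit:
apply_moves(plan="0.003 0 0 0 0 0 1;0.003 0 0 0 0 0 1;0.003 0 0 0 0 0 1;0 0 0 0 0 0 1")

```text
t: 24.32
ee_pos: [0.4986, 0.1176, 0.0708]
ee_rot: [3.142, 0.004, 1.668]
wrist_force: [3.3, -15.6, 2.4]
finger_gap: 0.003
grasp_force: 7.5
```

Emit:
apply_moves(plan="0.003 0 0 0 0 0 1;0.003 0 0 0 0 0 1;0 0 0 0 0 0 1")

```text
t: 24.57
ee_pos: [0.4985, 0.1177, 0.0708]
ee_rot: [-3.142, 0.008, 1.664]
wrist_force: [3.6, -29.1, 3.5]
finger_gap: -0.009
grasp_force: 14.5
```

```bash
python3 -c "
from h import *
st()"
```

```text
t 24.57 pos [0.4985 0.1177 0.0708] rpy [-180.      0.46   95.32] F [  3.6 -29.1   3.5] gap -0.009 grip 14.5 inj mm -84.8 48.1
```

Home stop reached: 29 N with no movement, and about 150 mm of travel. Back off and verify.

Emit:
apply_moves(plan="-0.015 0 0 0 0 0 1;-0.03 0 0 0 0 0 1;0 0 -0.045 0 0 0 1;0 0 -0.045 0 0 0 1;0 0 -0.045 0 0 0 1;-0.05 0 0 0 0 0 1;-0.05 0 0 0 0 0 1;-0.05 0 0 0 0 0 1;0 0 0 0 0 0 1")

```text
t: 25.32
ee_pos: [0.5121, -0.0273, 0.1728]
ee_rot: [3.141, 0.002, 1.662]
wrist_force: [-0.1, -0.8, 0.0]
finger_gap: 0.0
grasp_force: 0.0
```

```bash
python3 -c "
from h import *
st()
for n,bx in(('top',(200,140,318,225)),('wrist',(0,0,640,230))):
  d=snapshot(n)
  h=cv2.cvtColor(d['color'],cv2.COLOR_RGB2HSV)
  try:
    b=seg(d,(18,120,50),(30,255,255),bx,.065,'plate');q=b/1000-O;print(np.c_[q@EX,q@U].round(4).tolist())
  except Exception as e: print(n,e)
  try:
    b=seg(d,(105,110,40),(125,255,255),bx,.06,'blue');q=b/1000-O;print(np.c_[q@EX,q@U].round(4).tolist())
  except Exception as e: print(n,e)
  if n=='top':
    b=seg(d,(0,0,0),(180,255,45),(200,195,290,225),.098,'handle');q=b/1000-O;print(np.c_[q@EX,q@U].round(4).tolist())
    for o in ('tin','tub','file','wax_tree','dish','sprue_block','spare_mould'):print(o,[np.round(z['rect']).tolist() for z in models.find_in(o,n)[:1]])
"
```

```text
t 25.32 pos [ 0.5121 -0.0273  0.1728] rpy [1.7996e+02 1.3000e-01 9.5250e+01] F [-0.1 -0.8  0. ] gap 0.0 grip 0.0 inj mm -85.6 -97.5
plate c [560.8 205.6] size [23.8 34.8] ang 0.8 px [200, 186, 14, 10, 87] ctr [0.5622 0.2061 0.065 ]
[[-0.0244, 0.1477], [-0.0274, 0.113], [-0.0037, 0.111], [-0.0007, 0.1457]]
top attempt to get argmax of an empty sequence
handle c [476.7  -2.6] size [ 5.  10.1] ang 0.8 px [282, 222, 5, 3, 8] ctr [ 0.4765 -0.0022  0.098 ]
[[-0.1204, -0.0643], [-0.1213, -0.0743], [-0.1163, -0.0747], [-0.1154, -0.0647]]
tin []
tub [[148.0, 239.0, 197.0, 285.0]]
file [[331.0, 231.0, 337.0, 294.0]]
wax_tree [[458.0, 246.0, 490.0, 285.0]]
dish [[366.0, 103.0, 412.0, 151.0]]
sprue_block [[458.0, 247.0, 488.0, 288.0]]
spare_mould [[308.0, 120.0, 345.0, 145.0]]
plate c [584.5 110.1] size [59.5 55.7] ang 5.9 px [388, 0, 87, 83, 6491] ctr [0.5844 0.1113 0.065 ]
[[-0.0297, 0.0597], [-0.0295, 0.004], [0.0299, 0.0042], [0.0297, 0.0599]]
blue c [415.8  65. ] size [67.3 68.4] ang 44.8 px [163, 35, 90, 90, 6234] ctr [0.416  0.0659 0.06  ]
[[-0.22, 0.0091], [-0.1768, -0.044], [-0.1246, -0.0015], [-0.1678, 0.0515]]
```

```bash
python3 -c "
from h import *
print(r.finish_job())"
```

```text
the job is handed in; nothing more can be done
None
```

Job done and handed in at about 25 s. The carriage went back to the red stop, and the plate lies flat on the mould with its front end flush to about 1 mm. The carriage was then pushed home; afterwards the plate measured still in place.

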